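# Tip the tall carton onto its back on the opening board

### The arm

A 6-joint arm with a two-finger parallel gripper is mounted at the origin on a cart in front of the work surface, level with it; the furniture and walls round the work are solid. World frame = base frame: x ahead of the robot, y to its left, z up, the work surface at z = 0. Lengths are in mm, angles in rad, forces in N, time in s.
With the tool pointing down it reaches from about 350 to 775 mm from the base axis. Payload 7.3 kg.
Tool frame: the origin (TCP) lies on the centre line of the jaws, within the pads' length; the fingertips stand finger_overhang ahead of it and the grasp point (between the pads) lies 8 mm behind it (finger_overhang is the distance from the TCP to the fingertips, in mm); z points along the fingers, y is the line along which they close (so a half turn about z gives the same grasp; the last joint's range is limited). The gripper opens to 92 mm and grips with 3 to 60 N. Pads are 19 mm wide; open, the fingers measure 130 mm over their backs; the gripper's body (75 mm by 190 mm) begins 47 mm behind the grasp point.
Start: joints at [-1.273, 0.342, 1.524, -0, 1.275, -0.146], TCP at [225.445, -474.15, 237.741] pointing down, gripper open.
Joint ranges: [-2.53, 2.53], [-0.77, 2.02], [0.04, 2.7], [-1, 4.14], [0.28, 2.66], [-3.11, 3.11]. Speed limits (rad/s): [2.57, 2.57, 3.14, 3.14, 3.14, 3.14].

### API

Orientations are given as [roll, pitch, yaw] about the fixed x, y, z axes, in that order (R = Rz(yaw) Ry(pitch) Rx(roll)).
In Python, from plant import get_obs, capture, close_job, finger_overhang gives the robot as it stands.
- The arm moves only by the shell command python3 -m inch 'ROWS'. ROWS is JSON, one flat list of numbers, 7 for each row, row after row: the turn, a rotation vector about the tool's x, y, z scaled (see below), then the shift along the tool's x, y, z scaled (see below), then the closure, from -1 (fully open) to 1 (shut). In form: [ax, ay, az, tx, ty, tz, gripper, ax, ay, az, tx, ty, tz, gripper, ...]. A call has 1 to 10 rows; each row shifts and turns the commanded pose from where the row before left it, along the tool's axes as they then stand; what a row does not reach is not made up. The controller multiplies each number of a shift by 0.8 m and each number of a turn by 1.5 rad. A row lasts 1/12 s, in which the tool goes at most 41.7 mm and 7.16 degrees, less where a joint would pass 70% of its speed; a pose out of reach is approached as far as the arm can. A call with a number of a shift or a turn outside -1 to 1 is refused whole. A call with a gripper value outside its range is refused whole. The fingers move at their own pace and stop on an object; the grip force is fixed at half the most. Time passes only in rows, so rows that do not move let the fingers close. It gives the time, the measured TCP pose, the force, the opening and the grip force at its end, in the units of the state.
- get_obs(): the state, without advancing time (a new reading comes with each control period).
- capture(name): name is "scene" or "top" or "wrist"; returns a dict with "image" (400x640x3 uint8, red, green, blue), "mtx" (3x3 intrinsics, pixels), "distortion" ([k1, k2, p1, p2, k3] as OpenCV has them; the pictures are not rectified), "pose" (4x4, takes a point from camera to world coordinates). Camera axes: x right, y up, looking along -z (the intrinsics and any distortion apply to the point x, -y, -z); pixel columns grow to the right and rows downward; lengths in mm; the calibration is good to about 2 mm. A picture is of the moment at which its call begins. There is no depth.
- close_job(): hands the job in; it is judged then, once.
The state is a dict: "time": time; "joint_positions": joint angles; "dq": joint speeds; "tau": joint torques, N m; "tool_pos": TCP position; "tcp_rot": TCP orientation; "contact_force": force on the tool from outside, world axes, zero at the start; "moment": the same for the moment, N m; "grip_width": finger opening in mm; "finger_force": force on a finger pad.
Only numpy, scipy, OpenCV 4.12 (cv2) and the standard library are available. Lean on these libraries where they do the work, as an engineer would, in place of code of your own. Each camera call takes 0.05 s, during which the arm holds its last target. There are 200 camera calls.

### The job

Two closed cardboard cartons of screws stand in front of the plywood board. Tip the taller one away from you over the edge of the board by pushing its top, so that it ends lying flat on its back on the board, roughly straight, with its labelled front facing up ready to be opened. Do not lift it off, and leave the shorter carton standing where it is.

Things in the scene. Friction and masses are not known exactly. Their poses are not given: they have to be found in the camera images.
- board: plywood board screwed flat to the table (it cannot move), 200 mm deep (its own x) by 340 mm wide (its own y) by 18 mm thick, four screw heads in its corners. Origin at the centre of its underside, on the table; its +x points away from the robot, z up. Its near long edge, at x = -100 mm, is an 18 mm step that blocks the foot of a carton.
- tall_carton: the taller of two plain brown closed cartons, 50 mm deep (own x), 75 mm wide (y), 170 mm tall (z), 0.25 to 0.49 kg. Origin at the centre of its bottom. Front (own -x; white blank label, dark tear line) faces the robot; plain back (+x) faces the board, 2 to 14 mm from its near edge. Stands on the table at the left or right half of that edge, square to it within 3 degrees.
- tall_carton_mid (a point): centre of the tall carton's volume, 85 mm above its bottom; axes as the carton's. Pushed away near the top (about 1 N), the carton pivots on the board's edge, passes its balance point at about 20 degrees and falls onto the board by itself; flat there, this point is 43 mm above the table.
- tall_carton_heel (a point): middle of the tall carton's back bottom edge, 25 mm behind its origin; it stays below 20 mm above the table while the carton is tipped over the board's edge.
- short_carton: the shorter carton, same make: 50 mm deep (own x), 100 mm wide (own y), 110 mm tall. Origin at the centre of its bottom, front (own -x) to the robot. It stands at the other half of the board's near edge, 150 to 210 mm centre to centre from the tall one, and stays standing.
Not all that is in view belongs to the job. Leave any blue look-alike of the tall_carton alone.

How it is judged:
By the outcome, as a careful person would: the job done as asked, in the order asked, and still so for the second after the job is handed in, with the robot touching nothing.
It also fails if it takes over 29 s, if anything falls off the work surface, if the arm or the gripper's body presses on something with over 40 N, if the wrist force passes 120 N, or if a joint passes its speed limit or range.

## Working session

There is one attempt and no reset: what is moved stays moved. The work goes in short steps, Python scripts to look and compute and a shell command to move; the robot and the scene stay as the last step left them, time stands still between calls to the robot, and variables do not carry over. Pictures are saved under pics/ and viewed, at most 10 in all, crops included, and the job is handed in when it is done.

```bash
mkdir -p pics; ls
python3 - <<'E'
from plant import *
import cv2
for n in("scene","top"):
    c=capture(n); cv2.imwrite(f"pics/{n}0.png",c["image"][:,:,::-1]); print(n,c["mtx"].round(1).tolist(),c["distortion"],c["pose"].round(3).tolist())
o=get_obs(); print(o, finger_overhang() if callable(finger_overhang) else finger_overhang)
E
```

```text
pics
scene [[419.3, 0.0, 319.2], [0.0, 419.3, 199.2], [0.0, 0.0, 1.0]] [-0.01678335  0.          0.          0.          0.        ] [[-0.992, -0.086, 0.096, 747.651], [0.129, -0.656, 0.744, 633.486], [-0.001, 0.75, 0.662, 665.317], [0.0, 0.0, 0.0, 1.0]]
top [[499.3, 0.0, 325.5], [0.0, 499.3, 190.2], [0.0, 0.0, 1.0]] [-0.02028691  0.          0.          0.          0.        ] [[0.031, 0.935, -0.352, 323.189], [-0.999, 0.027, -0.018, -73.211], [-0.008, 0.352, 0.936, 931.424], [0.0, 0.0, 0.0, 1.0]]
{'time': 0.1, 'joint_positions': array([-1.27298934e+00,  3.42661457e-01,  1.52492213e+00,  1.01767035e-05,
        1.27542409e+00, -1.46019185e-01]), 'dq': array([ 0.00023787, -0.0012356 , -0.00254698,  0.00165165, -0.00067393,
       -0.00222736]), 'tau': array([ 9.45104439e-04, -4.32006311e+01, -2.44694388e+01,  7.18234177e-02,
        5.26105484e-02, -5.85272596e-05]), 'tool_pos': array([ 225.34230081, -473.78553921,  237.10987473]), 'tcp_rot': array([-3.14019411e+00, -2.15514544e-04,  4.43823055e-01]), 'contact_force': array([ 1.25596667,  0.14393919, -0.81787283]), 'moment': array([ 0.02828836,  0.02339963, -0.05615923]), 'finger_force': 0.0, 'grip_width': 91.82089673189269} 11.0
```

View pics/scene0.png

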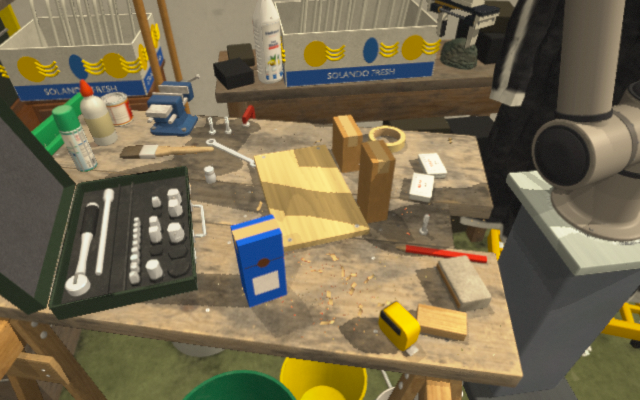

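View pics/top0.png

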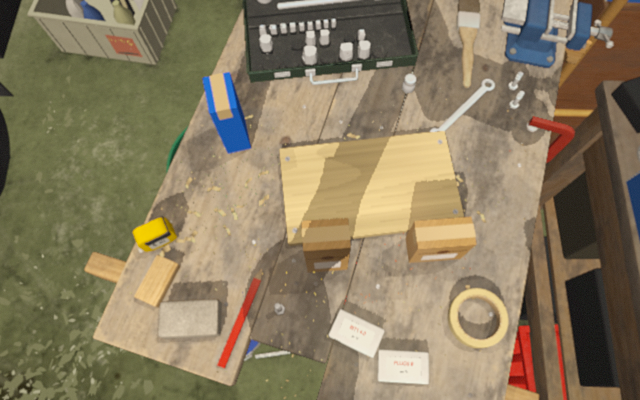

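The top view shows the tall carton at about (327,245), the short one at (440,240), and the board corners at about (281,145), (443,131), (463,215), (290,241). I'll enlarge it to read the corners.

Run:
```python
import cv2
a=cv2.imread("pics/top0.png"); cv2.imwrite("pics/topc.png",cv2.resize(a[125:275,275:475],None,fx=4,fy=4,interpolation=cv2.INTER_CUBIC))
```

```text
(no output)
```

View pics/topc.png

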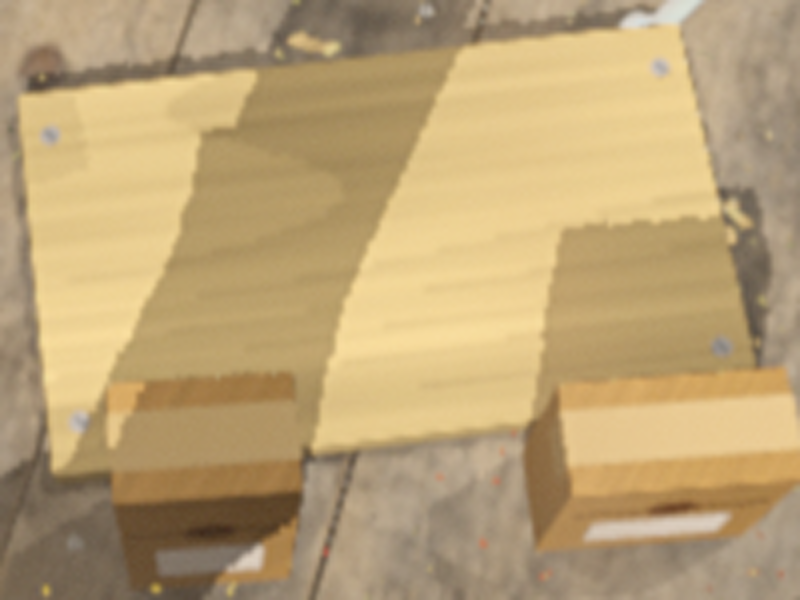

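The crop shows the tall carton's top corners at (108,380), (294,373), (302,490), (112,502), the board's top corners at (20,95), (682,26), (50,468), and the short carton's top corners at (560,382), (786,368), (800,483), (572,498).

```bash
cat > h.py <<'E'
import numpy as np, cv2
def cast(c,px,z):
    p=cv2.undistortPoints(np.float64(px).reshape(-1,1,2),np.array(c["mtx"]),np.array(c["distortion"])).reshape(-1,2)
    P=np.array(c["pose"]); d=np.c_[p[:,0],-p[:,1],-np.ones(len(p))]@P[:3,:3].T; o=P[:3,3]
    return o+d*((z-o[2])/d[:,2:])
E
python3 - <<'E'
from plant import *; from h import *
c=capture("top"); f=lambda l,z:cast(c,np.array(l)/4+[275,125],z).round(0)[:,:2]
for n,l,z in(("board",[(20,95),(682,26),(50,468)],18),("tall",[(108,380),(294,373),(302,490),(112,502)],170),("short",[(560,382),(786,368),(800,483),(572,498)],110)):
    r=f(l,z); print(n,r.tolist(),r.mean(0), "yaw",np.degrees(np.arctan2(*((r[0]-r[1])*[-1,1]))), [np.linalg.norm(r[i]-r[i-1]).round() for i in range(len(r))])
o=get_obs(); from scipy.spatial.transform import Rotation as R
print(R.from_euler('xyz',o['tcp_rot']).as_matrix().round(3))
E
```

```text
board [[754.0, 40.0], [802.0, -296.0], [561.0, 13.0]] [705.66666667 -81.        ] yaw 8.13010235415598 [np.float64(195.0), np.float64(339.0), np.float64(392.0)]
tall [[558.0, -22.0], [563.0, -96.0], [515.0, -100.0], [508.0, -26.0]] [536. -61.] yaw 3.865461169851747 [np.float64(50.0), np.float64(74.0), np.float64(48.0), np.float64(74.0)]
short [[581.0, -212.0], [590.0, -310.0], [539.0, -312.0], [530.0, -216.0]] [ 560.  -262.5] yaw 5.247138901616438 [np.float64(51.0), np.float64(98.0), np.float64(51.0), np.float64(96.0)]
[[ 0.903  0.429 -0.   ]
 [ 0.429 -0.903  0.001]
 [ 0.    -0.001 -1.   ]]
```

```bash
python3 -m inch '[0,0,0.068,0,0,0,0.35, 0,0,0.068,0,0,0,0.35, 0,0,0.067,0,0,0,0.35, 0,0,0,0,0,0,0.35]'
cat > go.py <<'E'
import sys; from plant import *; import numpy as np
from scipy.spatial.transform import Rotation as R
o=get_obs(); M=R.from_euler('xyz',o['tcp_rot']).as_matrix()
t=np.array(list(map(float,sys.argv[1:4]))); d=M.T@(t-o['tool_pos'])
print(o['time'].__round__(2),o['tool_pos'].round(0),o['tcp_rot'].round(3),o['contact_force'].round(1),o['grip_width'].__round__(0),"tool mm",d.round(1),"units",(d/800).round(4))
E
python3 go.py 445 -72 237
```

```text
time: 0.48
tool_pos: [225.4, -474.0, 237.5]
tcp_rot: [-3.141, 0.0, 0.136]
contact_force: [-0.3, 0.6, -0.6]
grip_width: 69.6
finger_force: 0.0
0.48 [ 225. -474.  237.] [-3.141  0.     0.136] [-0.3  0.6 -0.6] 70.0 tool mm [ 272.  -368.6    0.6] units [ 0.34   -0.4608  0.0008]
```

```bash
python3 -m inch '[0,0,0,0.028,-0.038,0,0.35, 0,0,0,0.028,-0.038,0,0.35, 0,0,0,0.028,-0.038,0,0.35, 0,0,0,0.028,-0.038,0,0.35, 0,0,0,0.028,-0.038,0,0.35, 0,0,0,0.028,-0.038,0,0.35, 0,0,0,0.028,-0.038,0,0.35, 0,0,0,0.028,-0.038,0,0.35, 0,0,0,0.028,-0.038,0,0.35, 0,0,0,0,0,0,0.35]'; python3 go.py 445 -72 158
```

```text
time: 1.32
tool_pos: [388.9, -170.0, 237.8]
tcp_rot: [-3.14, -0.001, 0.149]
contact_force: [-0.4, 0.1, -0.9]
grip_width: 30.0
finger_force: 0.0
1.32 [ 389. -170.  238.] [-3.14e+00 -1.00e-03  1.49e-01] [-0.4  0.1 -0.9] 30.0 tool mm [ 69.9 -88.5  80. ] units [ 0.0873 -0.1106  0.1001]
```

```bash
python3 -m inch '[0,0,0.005,0.022,-0.028,0.025,0.35, 0,0,0,0.022,-0.028,0.025,0.35, 0,0,0,0.022,-0.028,0.025,0.35, 0,0,0,0.022,-0.028,0.025,0.35, 0,0,0,0,0,0,0.35, 0,0,0,0,0,0,0.35]'; python3 go.py 503 -64 158
python3 - <<'E'
from plant import *; import cv2
cv2.imwrite("pics/top1.png",capture("top")["image"][100:300,200:500,::-1].repeat(2,0).repeat(2,1))
E
```

```text
time: 1.82
tool_pos: [444.5, -76.2, 156.7]
tcp_rot: [-3.141, 0.003, 0.137]
contact_force: [0.2, -0.0, 0.9]
grip_width: 30.2
finger_force: 0.0
1.82 [445. -76. 157.] [-3.141e+00  3.000e-03  1.370e-01] [ 0.2 -0.   0.9] 30.0 tool mm [59.6 -4.1 -1.5] units [ 0.0745 -0.0051 -0.0018]
```

View pics/top1.png

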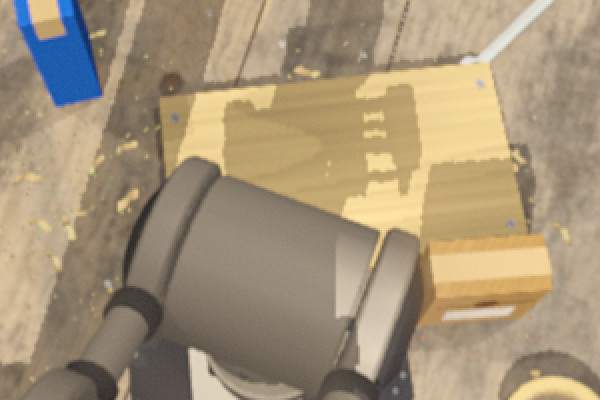

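```bash
python3 -m inch '[0,0,0,0.02,-0.002,0,0.35, 0,0,0,0.02,-0.002,0,0.35, 0,0,0,0.02,-0.001,0,0.35, 0,0,0,0.01,0,0,0.35, 0,0,0,0.01,0,0,0.35, 0,0,0,0.008,0,0,0.35, 0,0,0,0.008,0,0,0.35]'; python3 go.py 503 -64 158
python3 - <<'E'
from plant import *; import cv2
cv2.imwrite("pics/sc1.png",capture("scene")["image"][80:280,200:460,::-1].repeat(3,0).repeat(3,1))
E
```

```text
time: 2.45
tool_pos: [520.6, -63.6, 158.0]
tcp_rot: [3.141, 0.0, 0.131]
contact_force: [-0.1, -0.4, -0.2]
grip_width: 29.8
finger_force: 0.2
2.45 [521. -64. 158.] [3.141 0.    0.131] [-0.1 -0.4 -0.2] 30.0 tool mm [-17.5  -1.9  -0. ] units [-0.0219 -0.0023 -0.    ]
```

View pics/sc1.png

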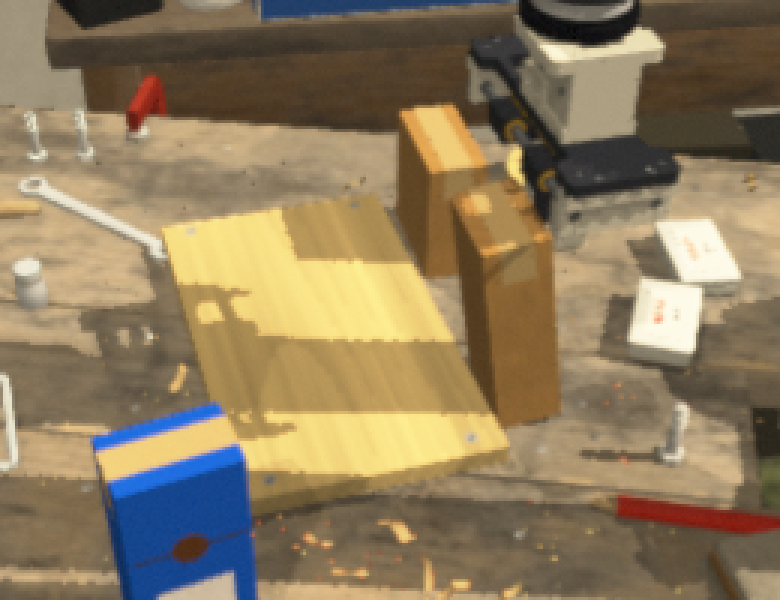

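The view shows the carton starting to tip: its top at (500,215) leans towards the board and its foot is at the board's edge. I'll keep pushing.

```bash
python3 -m inch '[0,0,0,0.008,0,0,0.35, 0,0,0,0.008,0,0,0.35, 0,0,0,0.008,0,0,0.35, 0,0,0,0.008,0,0,0.35, 0,0,0,0.008,0,0,0.35, 0,0,0,0.008,0,0,0.35, 0,0,0,0,0,0,0.35, 0,0,0,0,0,0,0.35]'
python3 - <<'E'
from plant import *; import cv2
cv2.imwrite("pics/sc2.png",capture("scene")["image"][80:280,200:460,::-1].repeat(3,0).repeat(3,1))
E
```

```text
time: 3.17
tool_pos: [558.8, -57.8, 157.5]
tcp_rot: [-3.142, 0.0, 0.132]
contact_force: [0.3, 0.5, 0.0]
grip_width: 29.6
finger_force: 0.0
```

View pics/sc2.png

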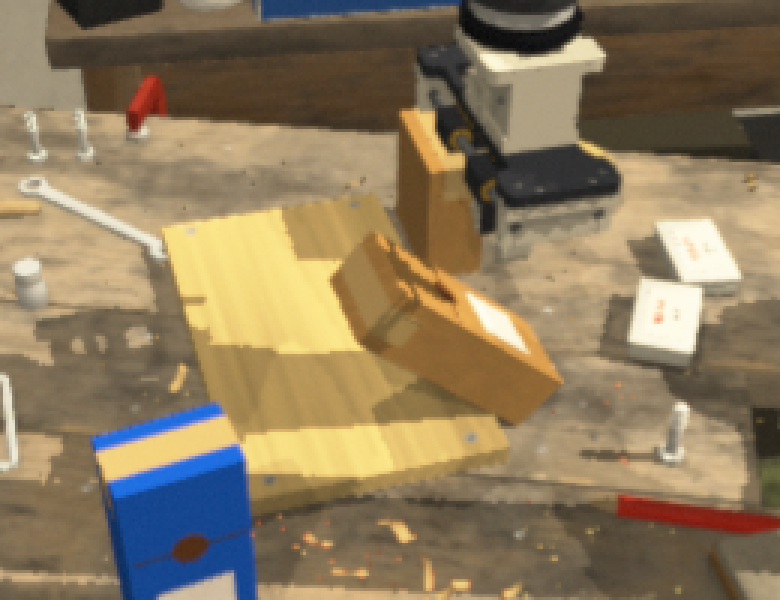

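The carton, at (445,330), is falling onto the board with its label up. I'll back the tool off and up, then check.

```bash
python3 -m inch '[0,0,0,-0.03,0,-0.01,0.35, 0,0,0,-0.04,0,-0.02,0.35, 0,0,0,-0.04,0,-0.03,0.35, 0,0,0,-0.02,0.04,-0.01,0.35, 0,0,0,0,0.05,0,0.35, 0,0,0,0,0.05,0,0.35, 0,0,0,0,0.05,0,0.35, 0,0,0,0,0.05,0,0.35, 0,0,0,0,0.05,0,0.35, 0,0,0,0,0,0,0.35]'
python3 - <<'E'
from plant import *; import cv2, numpy as np
t=capture("top")["image"][100:300,240:500,::-1].repeat(2,0).repeat(2,1); cv2.imwrite("pics/topraw.png",t)
s=capture("scene")["image"][80:280,200:460,::-1]; 
cv2.imwrite("pics/fin.png",np.vstack([t,s.repeat(1,0)[:, :].repeat(2,1)]) if 0 else t); cv2.imwrite("pics/sc3.png",s.repeat(3,0).repeat(3,1))
E
```

```text
time: 4.05
tool_pos: [485.7, -308.1, 213.3]
tcp_rot: [3.138, -0.0, 0.127]
contact_force: [-1.9, 0.5, -0.8]
grip_width: 29.9
finger_force: 0.0
```

View pics/sc3.png

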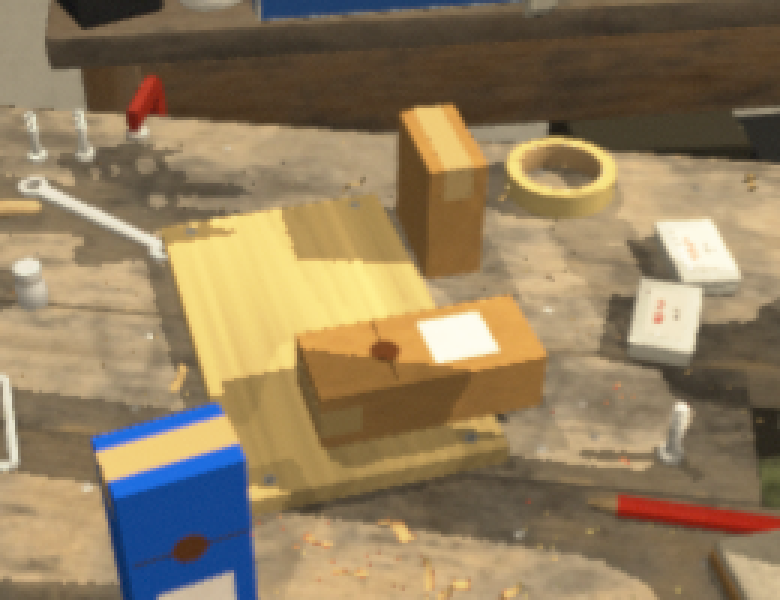

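View pics/fin.png

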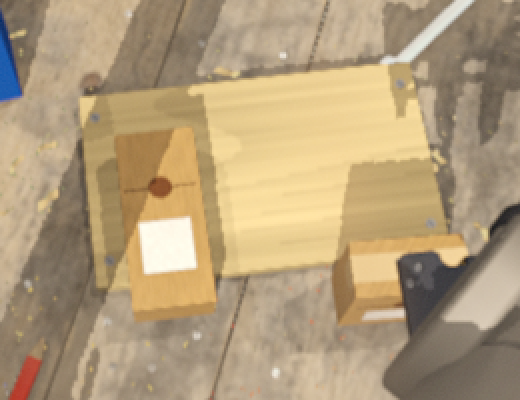

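The carton lies flat, label up, with top-view crop corners (116,136), (192,127), (216,302), (133,312). The short one is still standing. I'll measure the pose and check it's still.

```bash
python3 -m inch '[0,0,0,0,0,-0.04,0.35, 0,0,0,-0.03,0,-0.03,0.35, 0,0,0,-0.04,0,0,0.35, 0,0,0,-0.03,0,0,0.35, 0,0,0,0,0,0,0.35, 0,0,0,0,0,0,0.35]'
python3 - <<'E'
from plant import *; from h import *
c=capture("top"); old=cv2.imread("pics/topraw.png")[::2,::2]
new=c["image"][100:300,240:500,::-1]; print("diff carton area",cv2.absdiff(np.ascontiguousarray(new),old)[60:165,50:115].mean())
l=np.array([(116,136),(192,127),(216,302),(133,312)])/2+[240,100]
r=cast(c,l,68)[:,:2]; print(r.round(0).tolist(),r.mean(0),[np.linalg.norm(r[i]-r[i-1]).round() for i in range(4)])
n=np.array([.99,.139]); print("from near edge",((r-[561,13])@n).round(0))
s=cast(capture("scene"),np.array([(297,338),(515,296),(545,355),(323,402)])/3+[200,80],68)
print(s.round(0).tolist(),[np.linalg.norm(s[i]-s[i-1]).round() for i in range(4)])
E
```

```text
time: 4.65
tool_pos: [406.1, -310.9, 270.4]
tcp_rot: [3.141, -0.001, 0.131]
contact_force: [0.8, -0.6, 0.1]
grip_width: 29.6
finger_force: 0.0
diff carton area 6.470280830280831
[[691.0, -3.0], [702.0, -74.0], [534.0, -100.0], [523.0, -27.0]] [612.72511079 -50.86560625] [np.float64(170.0), np.float64(72.0), np.float64(170.0), np.float64(74.0)]
from near edge [127. 128. -42. -43.]
[[702.0, -65.0, 68.0], [533.0, -93.0, 68.0], [527.0, -23.0, 68.0], [691.0, 5.0, 68.0]] [np.float64(71.0), np.float64(171.0), np.float64(70.0), np.float64(166.0)]
```

It lies flat and straight (yaw about 8.5° against the board's 8°), but its foot overhangs the near edge by about 42 mm. I'll slide it squarely further onto the board by pushing its foot end.

```bash
python3 -m inch '[0,0,0,0.008,-0.045,0,0.35, 0,0,0,0.008,-0.045,0,0.35, 0,0,0,0.008,-0.045,0,0.35, 0,0,0,0.008,-0.045,0,0.35, 0,0,0,0.008,-0.045,0.01,0.35, 0,0,0,0.01,-0.045,0.02,0.35, 0,0,0,0.01,-0.01,0.04,0.35, 0,0,0,0,0,0.04,0.35, 0,0,0,0,0,0,0.35]'; python3 go.py 493 -68 47
```

```text
time: 5.5
tool_pos: [422.4, -80.8, 177.0]
tcp_rot: [-3.137, 0.009, 0.135]
contact_force: [-1.5, 0.2, -0.5]
grip_width: 29.8
finger_force: 0.0
5.5 [422. -81. 177.] [-3.137  0.009  0.135] [-1.5  0.2 -0.5] 30.0 tool mm [ 72.8  -2.5 129.4] units [ 0.091  -0.0031  0.1618]
```

```bash
python3 -m inch '[0,0,0.003,0.04,-0.003,0.01,0.35, 0,0,0,0.04,0,0.03,0.35, 0,0,0,0.011,0,0.04,0.35, 0,0,0,0,0,0.04,0.35, 0,0,0,0,0,0.03,0.35, 0,0,0,0,0,0.012,0.35, 0,0,0,0,0,0,0.35]'; python3 go.py 493 -68 47
```

```text
time: 6.08
tool_pos: [496.2, -71.7, 50.9]
tcp_rot: [-3.14, 0.003, 0.127]
contact_force: [0.3, -0.6, 0.6]
grip_width: 29.9
finger_force: 0.0
6.08 [496. -72.  51.] [-3.14e+00  3.00e-03  1.27e-01] [ 0.3 -0.6  0.6] 30.0 tool mm [-2.7 -4.1  3.9] units [-0.0034 -0.0051  0.0049]
```

```bash
python3 -m inch '[0,0,-0.005,0.01,-0.005,0.005,0.35, 0,0,0,0.01,0,0,0.35, 0,0,0,0.008,0,0,0.35, 0,0,0,0.008,0,0,0.35, 0,0,0,0.008,0,0,0.35, 0,0,0,0.008,0,0,0.35, 0,0,0,0.008,0,0,0.35, 0,0,0,0.006,0,0,0.35, 0,0,0,0.004,0,0,0.35, 0,0,0,0,0,0,0.35]'
```

```text
time: 6.92
tool_pos: [552.7, -60.5, 48.1]
tcp_rot: [3.141, -0.001, 0.135]
contact_force: [0.1, -0.1, 0.5]
grip_width: 29.7
finger_force: 0.0
```

```bash
python3 -m inch '[0,0,0,-0.02,0,0,0.35, 0,0,0,-0.03,0,-0.02,0.35, 0,0,0,-0.03,0,-0.04,0.35, 0,0,0,-0.02,0,-0.045,0.35, 0,0,0,0,0.01,-0.045,0.35, 0,0,0,0,0.045,-0.02,0.35, 0,0,0,0,0.05,0,0.35, 0,0,0,0,0.05,0,0.35, 0,0,0,0,0.05,0,0.35, 0,0,0,0,0,0,0.35]'
python3 - <<'E'
from plant import *; import cv2, numpy as np
t=capture("top")["image"][100:300,240:500,::-1].repeat(2,0).repeat(2,1)
s=capture("scene")["image"][80:280,200:460,::-1]
v=np.zeros((400,780,3),np.uint8); v[:,:520]=t; v[:200,520:]=s; cv2.imwrite("pics/fin2.png",v)
E
```

```text
time: 7.75
tool_pos: [495.6, -240.6, 184.3]
tcp_rot: [3.137, -0.003, 0.13]
contact_force: [-0.9, 1.2, 0.4]
grip_width: 30.2
finger_force: 0.0
```

View pics/fin2.png

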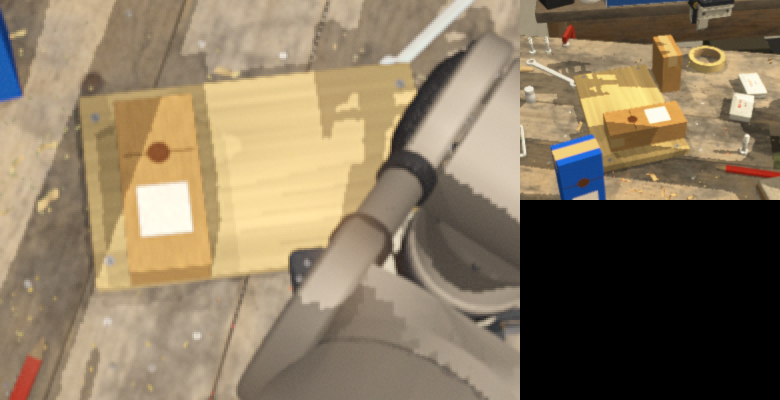

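The carton now lies fully on the board (top-view crop (115,97) to (210,278)), flat, straight and label up. The short carton is still standing at (667,62) and the arm is clear.

```bash
python3 -m inch '[0,0,0,-0.03,0,-0.03,0.35, 0,0,0,-0.03,0,-0.03,0.35, 0,0,0,0,0,0,0.35, 0,0,0,0,0,0,0.35, 0,0,0,0,0,0,0.35]'; python3 -c "from plant import *; print(close_job())"
```

```text
time: 8.27
tool_pos: [447.2, -239.2, 232.0]
tcp_rot: [-3.142, -0.001, 0.136]
contact_force: [-0.6, -0.5, -1.0]
grip_width: 30.1
finger_force: 0.0
the job is handed in; nothing more can be done
None
```

The tall carton was tipped over the board's edge by its top, then slid about 35 mm further on by a push at its foot end; it lies flat and straight on the board, label up, with the short carton still standing, and the job was handed in at about 8.3 s.

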